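Roll the knurled wheel of a block clamp loose by two turns

TASK

The lino block is held in the green clamp; loosen the clamp by rolling its knurled wheel with a light fingertip, stroke after stroke across the top of the rim toward the robot's side (the way the white arrowhead on it points). The wheel has already been backed off by less than half a turn from tight, where its white stripe stood straight up; roll it on until it stands two full turns from tight, the white stripe straight up again. Leave the lino block lying in the clamp, and do not lift or shift the ink jar, the roll of tape or the gouge.

Things in the scene. Friction and masses are not known exactly. Their poses are not given: they have to be found in the camera images.
- clamp: Green block clamp fixed to the table. Origin on the table below the wheel's centre; z up, y along the axle toward jaws and lino block, x across the wheel. Base plate 135 (x) by 222 (y) by 10 mm, y -42 to 180 mm; jaws up to 35 mm high. Two cheeks flank the wheel, at 15.5 to 27.5 mm either side in y, 50 mm long in x, 60 mm high. White arrowhead on one cheek's top points to -x, the loosening way.
- axle (a point): Centre of the knurled wheel at rest, 48 mm above the table, on the clamp (same axes). The wheel is dark steel, upright, axle along y, 60 mm diameter, 26 mm wide, with 30 fine ribs 1 mm high across the rim and one white stripe 15 mm wide (its middle at angle 0).
- rim_top (a point): Highest point of the unpressed rim, mid width, 78 mm above the table; fixed to the clamp (same axes). The wheel is sprung: pressed from above it starts to sink at about 2.5 N, goes down 7 mm at most (about 11 N), then is solid. 3 to 5 mm of sinking gives good grip for rolling; it rises when let go.
- wheel (a joint): Wheel angle, rad: 0 = tight, white stripe straight up; grows as it is loosened (top of the rim moves along the clamp's -x, toward the robot), 6.28 a turn. Starts at 0.2 to 2.6; stops at 0 and 25.1. Rolled from the top without slip it turns 1 rad per 30 mm of travel. Friction about 2 N at the rim; it stays where it is left.
- jaw (a joint): Travel of the clamp's moving jaw in m, 0 = tight; it opens toward the wheel 5 mm for each turn of the wheel, so 0.010 at two turns. It cannot be pushed by hand; only the wheel drives it. It is 100 mm wide, its top 35 mm above the table, and sinks with the wheel when the wheel is pressed.
- block: Brown half-cut lino block, 90 by 120 by 23 mm, loose, lying between the jaws on the clamp's base plate; origin at the centre of its underside. Its own y (the 120 mm) lies along the clamp's x.
- ink_jar: Closed glass ink jar with a red lid, 60 mm diameter, 77 mm high, standing near the clamp's wheel end; origin at the centre of its underside.
- tape: Roll of masking tape lying flat, 95 mm diameter, 24 mm high; origin at the centre of its underside.
- gouge: Lino gouge with a wooden handle, 141 mm long along its y, 23 mm wide, 20 mm high, lying on the table in front of the clamp; origin at the centre of its underside.
Things that resemble listed ones, but are neither listed nor needed, are in the scene too. What is shaped like the gouge but purple is not meant.

How it is judged:
By the outcome, as a careful person would: the job done as asked, in the order asked, and still so for the second after the job is handed in, with the robot touching nothing.
It also fails if it takes over 51 s, if anything falls off the work surface, if the arm or the gripper's body presses on something with over 40 N, if the wrist force passes 120 N, or if a joint passes its speed limit or range.

ROBOT

A 6-joint arm with a two-finger parallel gripper is mounted at the origin on a cart in front of the work surface, level with it; the furniture and walls round the work are solid. World frame = base frame: x ahead of the robot, y to its left, z up, the work surface at z = 0. Lengths are in mm, angles in degrees, forces in N, time in s.
With the tool pointing down it reaches from about 350 to 850 mm from the base axis. Payload 8.1 kg.
Tool frame: the origin (TCP) lies on the mounting face of the last link; the fingertips stand 173 mm ahead of it and the grasp point (between the pads) lies 155 mm ahead of it; z points along the fingers, y is the direction in which the jaws open and shut (so a half turn about z gives the same grasp; the last joint's range is limited). The gripper opens to 85 mm and grips with 20 to 120 N. Pads are 22 mm wide; open, the fingers measure 114 mm over their backs; the gripper's body (76 mm by 85 mm) begins 54 mm behind the grasp point. The pads swing forward as they close: fully open they stand 13 mm farther back than shut.
Start: joints at [61.971, 7.471, 85.268, -0, 87.261, -4.893], TCP at [235.729, 551.759, 404.692] pointing down, gripper open.
Joint ranges: [-169.43, 169.43], [-51.17, 129.36], [1.28, 143.12], [-76.62, 256.62], [0, 156.53], [-152.29, 152.29]. Speed limits (degrees/s): [136.94, 136.94, 159.86, 180, 180, 180].

INTERFACE

Orientations are given as [roll, pitch, yaw] about the fixed x, y, z axes, in that order (R = Rz(yaw) Ry(pitch) Rx(roll)).
In Python, from bench import * gives the robot as it stands.
- The arm moves only by the tool arm_command, never from a script. Its argument "plan" is a list of rows, each an object of numbers: "jaw": the closure, from 0 (fully open) to 1 (shut); "dx", "dy", "dz": the shift along the tool's x, y, z in mm; "wx", "wy", "wz": the turn, a rotation vector about the tool's x, y, z in rad. A call has 1 to 12 rows; each row is the pose to reach, as a shift and turn from the pose commanded when the call began, along the tool's axes at that moment; what a row does not reach only later rows make up. A row lasts 1/10 s, in which the tool goes at most 50 mm and 8.59 degrees, less where a joint would pass 70% of its speed; a pose out of reach is approached as far as the arm can. A call with a gripper value outside its range is refused whole. The fingers move at their own pace and stop on an object; "squeeze" is the grip in N (left out, the last holds). Time passes only in rows, so rows that repeat a pose let the fingers close. It gives the time, the measured TCP pose, the force and the opening at its end, in the units of the state.
- sense(): the state, without advancing time (a new reading comes with each control period).
- snapshot(name): name is "side" or "top" or "wrist"; returns a dict with "pixels" (480x640x3 uint8, red, green, blue), "fx", "fy", "cx", "cy" (pixels), "k1" (the pictures are not rectified: a ray, as slopes to the right and down, at radius r is drawn at 1 + k1 r^2 times it, then the intrinsics apply), "extrinsics" (4x4, takes a point from camera to world coordinates). Camera axes: x right, y up, looking along -z (the intrinsics and any distortion apply to the point x, -y, -z); pixel columns grow to the right and rows downward; lengths in mm; the calibration is good to about 2 mm. A picture is of the moment at which its call begins. There is no depth.
- hand_in(): hands the job in, once; it reports no verdict.
Trained networks look in the newest picture that a camera, given by its name, has taken for a name from the list of things; names that differ only in an ending like _2 or _b are one class to them, and where a whole thing is asked for, a point or a joint stands for the part that bears it (a point fixed in the world has none). Each returns a list of dicts, best first, with "score" (0 to 1); they miss things now and then, are a little off and sometimes report something else, mostly with a low value. They report only what shows in the picture. A call takes as long as a camera call. They do not tell look-alikes from the thing itself.
- recognise(camera, target): "box" ([left, top, width, height] in pixels, round what is visible of it).
- pinpoint(camera, target): "pixel" ([column, row] in pixels: a listed point, or the origin of a listed thing).
The state is a dict: "time": time; "joint_pos": joint angles; "qd": joint speeds; "joint_efforts": joint torques, N m; "tool_pos": TCP position; "tcp_rot": TCP orientation; "ft_force": force on the tool from outside, world axes, zero at the start; "wrist_torque": the same for the moment, N m; "finger_gap": finger opening in mm.
Only numpy, scipy, OpenCV 4.12 (cv2) and the standard library are available. Lean on these libraries where they do the work, as an engineer would, in place of code of your own. Each camera call takes 0.05 s, during which the arm holds its last target.

## Working session

There is one attempt and no reset: what is moved stays moved. The work goes in short steps, Python scripts to look and compute and a tool call to move; the robot and the scene stay as the last step left them, time stands still between calls to the robot, and variables do not carry over. Pictures are saved under pics/ and viewed, and the job is handed in when it is done.

Besides the shell and the picture viewer there is one more tool, called after "Call:" by a JSON object that holds its "op" and its "data". arm_command: Moves the arm, as the interface text tells. Its arguments: {"type":"object","properties":{"plan":{"type":"array"},"squeeze":{"type":"number"}},"required":["plan"]}

```bash
mkdir -p pics; cat > h.py <<'E'
from bench import *
import numpy as np, cv2
def save(name,fn):
    s=snapshot(name); cv2.imwrite('pics/'+fn,s['pixels'][:,:,::-1]); return s
def ray(s,px):
    K=np.array([[s['fx'],0,s['cx']],[0,s['fy'],s['cy']],[0,0,1.]])
    p=cv2.undistortPoints(np.array([[px]],float),K,np.array([s['k1'],0,0,0.]))[0,0]
    E=np.array(s['extrinsics']); d=E[:3,:3]@np.array([p[0],-p[1],-1]); return E[:3,3],d
def atz(s,px,z):
    o,d=ray(s,px); return o+d*(z-o[2])/d[2]
def proj(s,P):
    E=np.array(s['extrinsics']); c=E[:3,:3].T@(np.array(P,float)-E[:3,3]); x,y=c[0]/-c[2],-c[1]/-c[2]
    f=1+s['k1']*(x*x+y*y); return np.array([s['fx']*x*f+s['cx'],s['fy']*y*f+s['cy']])
E
python3 - <<'E'
from h import *
for n in ['top','side']:
    s=save(n,n+'0.png')
    for t in ['axle','rim_top','clamp','block','ink_jar']:
        print(n,t,[(np.round(d['pixel']),round(d['score'],2)) for d in pinpoint(n,t)][:3], [np.round(atz(s,d['pixel'],{'axle':48,'rim_top':78,'block':10}.get(t,0))) for d in pinpoint(n,t)][:2])
    print(s['k1'],np.round(s['extrinsics'],2))
print(sense())
E
```

```text
top axle [(array([225., 299.]), 0.74)] [array([386.,  81.,  48.])]
top rim_top [(array([282., 239.]), 0.96)] [array([492., -24.,  78.])]
top clamp [(array([284., 244.]), 0.95)] [array([491., -25.,   0.])]
top block [(array([220., 241.]), 0.91), (array([354., 232.]), 0.74)] [array([496.,  95.,  10.]), array([ 510., -160.,   10.])]
top ink_jar [(array([354., 234.]), 0.64)] [array([ 508., -161.,    0.])]
0.02047743251495739 [[-2.00000e-02  9.90000e-01 -1.10000e-01  3.68970e+02]
 [-1.00000e+00 -1.00000e-02  4.00000e-02 -5.99100e+01]
 [ 3.00000e-02  1.10000e-01  9.90000e-01  1.09058e+03]
 [ 0.00000e+00  0.00000e+00  0.00000e+00  1.00000e+00]]
side axle [(array([309., 243.]), 0.75)] [array([498., -15.,  48.])]
side rim_top [(array([308., 228.]), 0.83)] [array([498., -11.,  78.])]
side clamp [(array([309., 265.]), 0.86)] [array([498., -13.,   0.])]
side block [(array([290., 243.]), 0.58)] [array([505.,  86.,  10.])]
side ink_jar [(array([358., 292.]), 0.88), (array([289., 240.]), 0.21)] [array([ 520., -158.,    0.]), array([520., 128.,   0.])]
-0.05825989067622148 [[ 8.8000e-01  1.9000e-01 -4.4000e-01  8.6170e+01]
 [-4.8000e-01  3.2000e-01 -8.2000e-01 -8.0533e+02]
 [-1.0000e-02  9.3000e-01  3.7000e-01  4.2051e+02]
 [ 0.0000e+00  0.0000e+00  0.0000e+00  1.0000e+00]]
{'time': 1.1, 'joint_pos': array([ 6.19712411e+01,  7.47226133e+00,  8.52670930e+01, -1.40884187e-03,
        8.72621251e+01, -4.89373742e+00]), 'qd': array([-0.12326973, -0.15508596, -0.02835159,  0.15227357, -0.16364511,
        0.02575521]), 'joint_efforts': array([-5.79621701e-04, -5.69340813e+01, -5.00866485e+01,  2.91886280e-06,
        1.64535766e-03,  1.16600244e-06]), 'tool_pos': array([235.73309421, 551.75907116, 404.68757985]), 'tcp_rot': array([-1.79998406e+02,  1.27589975e-03,  1.56865046e+02]), 'ft_force': array([ 0.23087798, -0.63355841, -0.14239334]), 'wrist_torque': array([-0.04129275,  0.01580781,  0.00544077]), 'finger_gap': 85.42081918123839}
```

```bash
python3 - <<'E'
import cv2
a=cv2.imread('pics/top0.png')
cv2.imwrite('pics/top0c.png',cv2.resize(a[150:350,150:420],None,fx=2.9,fy=2.9,interpolation=cv2.INTER_CUBIC))
a=cv2.imread('pics/side0.png')
cv2.imwrite('pics/side0c.png',cv2.resize(a[180:330,220:420],None,fx=4,fy=4,interpolation=cv2.INTER_CUBIC))
E
```

```text
(no output)
```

View pics/top0.png

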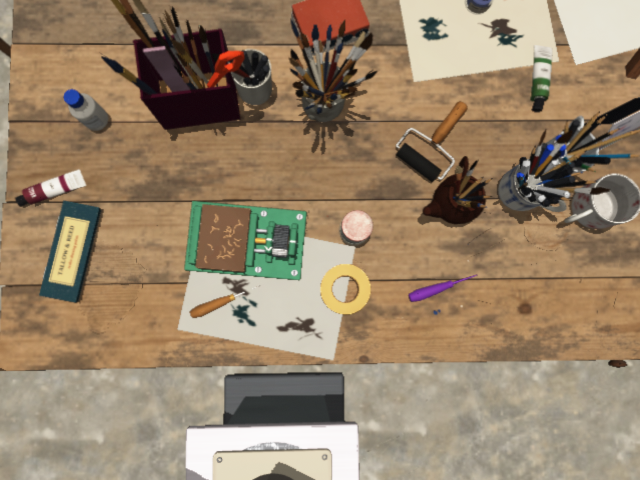

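View pics/top0c.png

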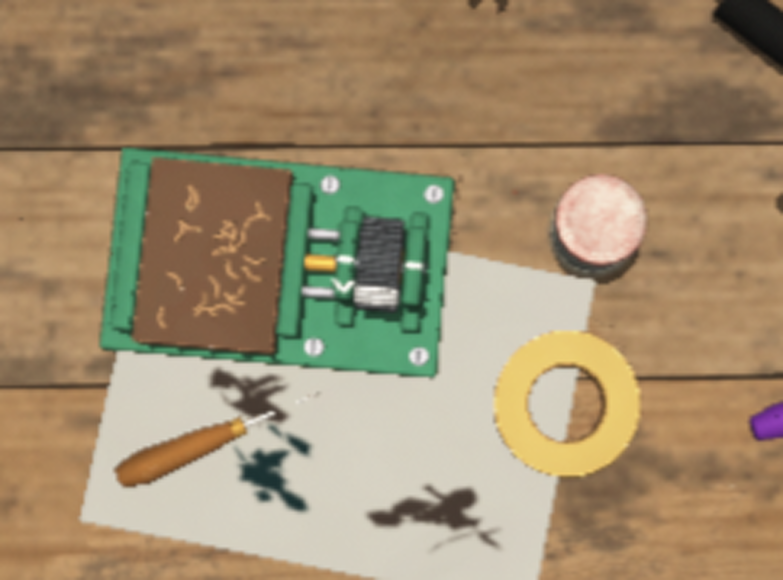

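View pics/side0c.png

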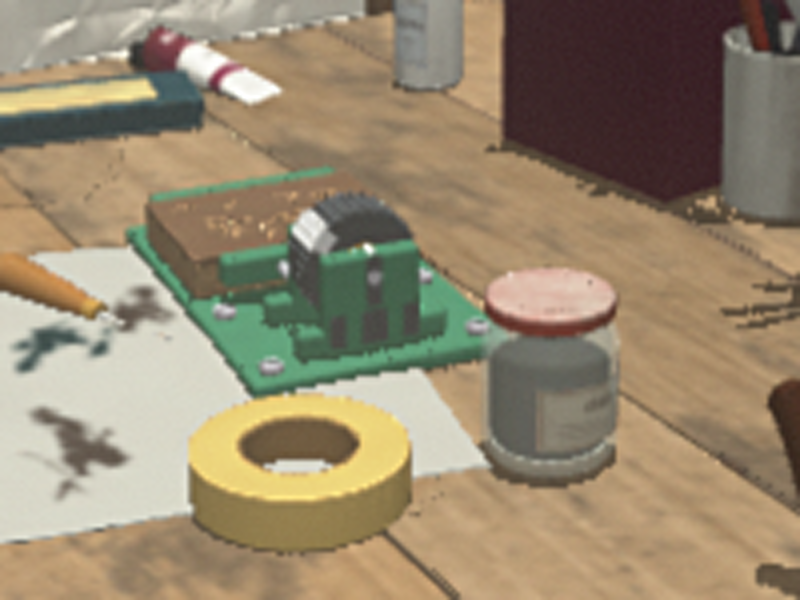

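```bash
python3 - <<'E'
from h import *
s=snapshot('top'); 
c=np.array([[122,150],[455,178],[437,376],[101,348]])/2.9+150
P=np.array([atz(s,p,10)[:2] for p in c]); print(P.round(1))
M=np.array([[67.5,180],[67.5,-42],[-67.5,-42],[-67.5,180]])
from scipy.optimize import least_squares
f=lambda q:(M@np.array([[np.cos(q[2]),np.sin(q[2])],[-np.sin(q[2]),np.cos(q[2])]])+q[:2]-P).ravel()
r=least_squares(f,[490,-20,0]);print(r.x,np.degrees(r.x[2]),f(r.x).round(1))
q=r.x
R=np.array([[np.cos(q[2]),-np.sin(q[2])],[np.sin(q[2]),np.cos(q[2])]])
W=lambda x,y,z:np.r_[R@[x,y]+q[:2],z]
ss=snapshot('side')
img=ss['pixels'][:,:,::-1].copy(); it=s['pixels'][:,:,::-1].copy()
big=[cv2.resize(it,None,fx=4,fy=4,interpolation=cv2.INTER_CUBIC),cv2.resize(img,None,fx=4,fy=4,interpolation=cv2.INTER_CUBIC)]
for k,sn in enumerate([s,ss]):
  pts=[W(a,b,10) for a,b in M]+[W(a,b,60) for a in(-25,25) for b in (-27.5,-15.5,15.5,27.5)]+[W(30*np.sin(t),y,48+30*np.cos(t)) for t in np.linspace(-1.2,1.2,9) for y in(-13,13)]
  for p in pts:
    u=(proj(sn,p)+.5)*4; cv2.circle(big[k],tuple(int(v) for v in u),2,(0,0,255),-1)
t=big[0][4*190:4*290,4*170:4*320]; b=big[1][4*200:4*300,4*240:4*370]
cv2.imwrite('pics/fit_t.png',t);cv2.imwrite('pics/fit_s.png',cv2.resize(b,None,fx=1.5,fy=1.5))
E
```

```text
[[573.1 149.4]
 [552.3 -70.3]
 [420.9 -56.9]
 [442.3 161.6]]
[ 4.90490818e+02 -2.27164268e+01 -9.63594483e-02] -5.5209897028480865 [ 1.9  0.6  1.4 -0.7 -1.7 -1.2 -1.6  1.3]
```

View pics/fit_t.png

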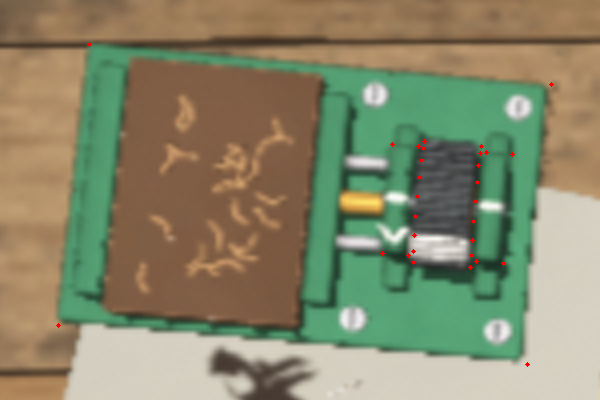

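View pics/fit_s.png

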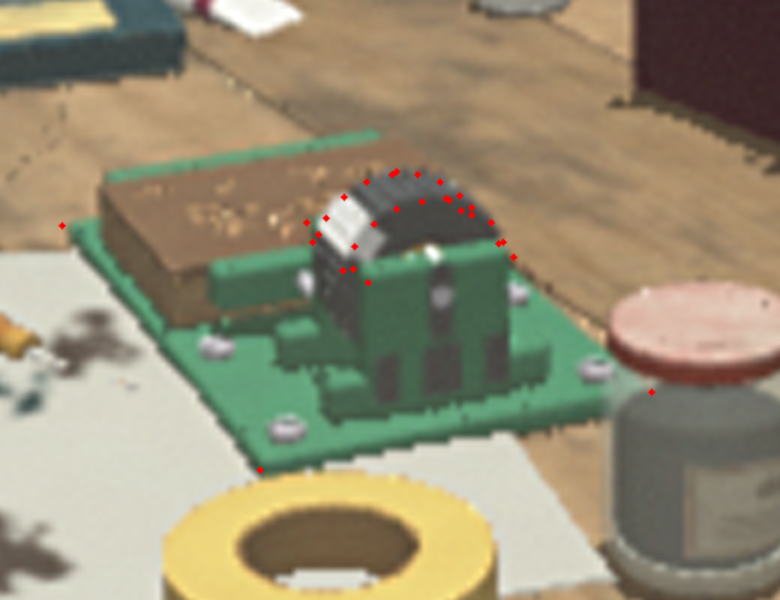

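Call:
{"op": "arm_command", "data": {"plan": [{"jaw": 1, "dx": -460, "dy": -428, "dz": 40, "wz": -0.307}, {"jaw": 1, "dx": -460, "dy": -428, "dz": 40, "wz": -0.307}, {"jaw": 1, "dx": -460, "dy": -428, "dz": 40, "wz": -0.307}, {"jaw": 1, "dx": -460, "dy": -428, "dz": 40, "wz": -0.307}, {"jaw": 1, "dx": -460, "dy": -428, "dz": 40, "wz": -0.307}, {"jaw": 1, "dx": -460, "dy": -428, "dz": 40, "wz": -0.307}, {"jaw": 1, "dx": -460, "dy": -428, "dz": 40, "wz": -0.307}, {"jaw": 1, "dx": -460, "dy": -428, "dz": 40, "wz": -0.307}, {"jaw": 1, "dx": -460, "dy": -428, "dz": 40, "wz": -0.307}, {"jaw": 1, "dx": -460, "dy": -428, "dz": 40, "wz": -0.307}, {"jaw": 1, "dx": -460, "dy": -428, "dz": 40, "wz": -0.307}, {"jaw": 1, "dx": -460, "dy": -428, "dz": 40, "wz": -0.307}], "squeeze": 20}}

```text
invalid input
```

Call:
{"op": "arm_command", "data": {"plan": [{"jaw": 1.0, "dx": -460, "dy": -428, "dz": 40, "wx": 0, "wy": 0, "wz": -0.307}, {"jaw": 1.0, "dx": -460, "dy": -428, "dz": 40, "wx": 0, "wy": 0, "wz": -0.307}, {"jaw": 1.0, "dx": -460, "dy": -428, "dz": 40, "wx": 0, "wy": 0, "wz": -0.307}, {"jaw": 1.0, "dx": -460, "dy": -428, "dz": 40, "wx": 0, "wy": 0, "wz": -0.307}, {"jaw": 1.0, "dx": -460, "dy": -428, "dz": 40, "wx": 0, "wy": 0, "wz": -0.307}, {"jaw": 1.0, "dx": -460, "dy": -428, "dz": 40, "wx": 0, "wy": 0, "wz": -0.307}, {"jaw": 1.0, "dx": -460, "dy": -428, "dz": 40, "wx": 0, "wy": 0, "wz": -0.307}, {"jaw": 1.0, "dx": -460, "dy": -428, "dz": 40, "wx": 0, "wy": 0, "wz": -0.307}, {"jaw": 1.0, "dx": -460, "dy": -428, "dz": 40, "wx": 0, "wy": 0, "wz": -0.307}, {"jaw": 1.0, "dx": -460, "dy": -428, "dz": 40, "wx": 0, "wy": 0, "wz": -0.307}, {"jaw": 1.0, "dx": -460, "dy": -428, "dz": 40, "wx": 0, "wy": 0, "wz": -0.307}, {"jaw": 1.0, "dx": -460, "dy": -428, "dz": 40, "wx": 0, "wy": 0, "wz": -0.307}], "squeeze": 30}}

```text
time: 2.4
tool_pos: [478.3, 3.7, 366.9]
tcp_rot: [180.0, 0.1, 174.4]
ft_force: [0.4, 1.1, 0.9]
finger_gap: 0.0
```

```bash
python3 - <<'E'
from h import *
s=save('wrist','w1.png'); print(np.round(s['extrinsics'],2),s['k1'],s['fx'])
for t in ['rim_top','axle']: print(t,[(d['pixel'],d['score'],atz(s,d['pixel'],78 if t=='rim_top' else 48).round(1)) for d in pinpoint('wrist',t)])
x=sense();print(x['tool_pos'],x['tcp_rot'],x['ft_force'])
E
```

```text
[[ 1.0000e-01 -9.6000e-01 -2.7000e-01  4.0962e+02]
 [ 1.0000e+00  9.0000e-02  3.0000e-02  1.0650e+01]
 [-0.0000e+00 -2.7000e-01  9.6000e-01  3.3624e+02]
 [ 0.0000e+00  0.0000e+00  0.0000e+00  1.0000e+00]] -0.0039116963803780555 356.4678998487589
rim_top [([284.3, 254.2], 0.77, array([489.7, -21.8,  78. ]))]
axle [([399.5, 98.9], 0.66, array([385.3,  76.1,  48. ])), ([290.7, 244.2], 0.6, array([490.8, -19.2,  48. ]))]
[478.52325613   3.05031925 366.42732247] [-1.79980458e+02 -2.32983364e-02  1.74162357e+02] [-0.49334892  0.05491798 -0.30302364]
```

View pics/w1.png

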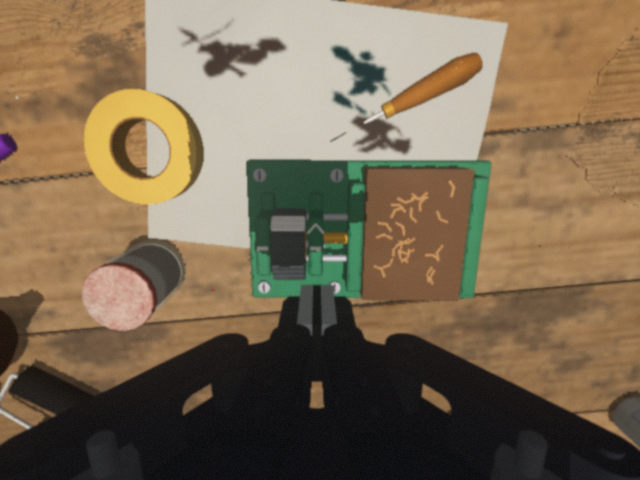

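```bash
cat >> h.py <<'E'
C=np.array([490.3,-22.2]); YAW=np.radians(-5.6)
Rc=np.array([[np.cos(YAW),-np.sin(YAW)],[np.sin(YAW),np.cos(YAW)]])
def W(x,y,z): return np.r_[Rc@[x,y]+C,z]
def stripe(s,lo=-90,hi=90):
    im=s['pixels'].astype(np.float32).mean(2); 
    if s.get('flip'): pass
    th=np.arange(lo,hi+1,3); v=[]
    for t in np.radians(th):  # t>0 = rotated toward -x
        q=[]
        for y in (-8,-4,0,4,8):
            u=proj(s,W(-30*np.sin(t),y,48+30*np.cos(t))); q.append(cv2.getRectSubPix(im,(1,1),(float(u[0]),float(u[1])))[0,0])
        v.append(np.median(q))
    v=np.array(v); 
    return th,v
def stripe_deg(s,lo,hi):
    th,v=stripe(s,lo,hi); w=np.clip(v-(v.min()+v.max())/2,0,None); return (w*th).sum()/w.sum(),v.max(),v.min()
E
python3 - <<'E'
from h import *
for n in ['top','wrist','side']:
    s=snapshot(n); th,v=stripe(s,-60,90); print(n,' '.join(f'{a}:{int(b)}' for a,b in zip(th,v)))
E
```

```text
top -60:206 -57:206 -54:206 -51:206 -48:205 -45:204 -42:203 -39:203 -36:203 -33:203 -30:203 -27:203 -24:203 -21:203 -18:203 -15:204 -12:203 -9:202 -6:202 -3:202 0:203 3:203 6:203 9:204 12:204 15:202 18:201 21:204 24:206 27:205 30:205 33:206 36:206 39:207 42:207 45:208 48:208 51:208 54:208 57:208 60:208 63:208 66:208 69:208 72:209 75:209 78:209 81:209 84:210 87:210 90:210
wrist -60:82 -57:81 -54:81 -51:79 -48:77 -45:74 -42:75 -39:76 -36:73 -33:75 -30:80 -27:75 -24:72 -21:72 -18:70 -15:49 -12:42 -9:42 -6:44 -3:44 0:45 3:45 6:45 9:46 12:46 15:44 18:44 21:47 24:45 27:44 30:45 33:49 36:88 39:120 42:116 45:116 48:119 51:119 54:114 57:116 60:115 63:104 66:76 69:51 72:46 75:46 78:46 81:46 84:45 87:45 90:47
side -60:76 -57:77 -54:82 -51:84 -48:85 -45:88 -42:91 -39:92 -36:94 -33:99 -30:98 -27:95 -24:86 -21:80 -18:68 -15:67 -12:66 -9:68 -6:66 -3:67 0:66 3:65 6:65 9:67 12:68 15:68 18:67 21:67 24:67 27:67 30:78 33:114 36:140 39:147 42:146 45:146 48:144 51:145 54:147 57:142 60:116 63:81 66:67 69:68 72:68 75:68 78:68 81:68 84:68 87:68 90:68
```

Call:
{"op": "arm_command", "data": {"plan": [{"jaw": 1, "dx": -26, "dy": -24, "dz": 45, "wx": 0, "wy": 0, "wz": 0}, {"jaw": 1, "dx": -26, "dy": -24, "dz": 80, "wx": 0, "wy": 0, "wz": 0}, {"jaw": 1, "dx": -26, "dy": -24, "dz": 98, "wx": 0, "wy": 0, "wz": 0}, {"jaw": 1, "dx": -26, "dy": -24, "dz": 98, "wx": 0, "wy": 0, "wz": 0}]}}

```text
time: 3.1
tool_pos: [499.7, -18.9, 265.3]
tcp_rot: [180.0, -0.4, 174.6]
ft_force: [-0.0, -0.1, 0.8]
finger_gap: -0.1
```

```bash
python3 - <<'E'
from h import *
s=save('side','s2.png'); x=sense();print(x['tool_pos'],x['tcp_rot'],x['ft_force'])
a=s['pixels'][150:300,230:380,::-1]; a=cv2.resize(a,None,fx=4,fy=4,interpolation=cv2.INTER_CUBIC)
P=x['tool_pos']+np.array([0,0,-173]); u=(proj(s,P)-[230,150]+.5)*4; print(u)
cv2.circle(a,tuple(int(q) for q in u),3,(0,0,255),-1); cv2.imwrite('pics/s2c.png',a)
E
```

```text
[500.69202304 -19.07275496 267.64114179] [ 1.79979463e+02 -1.74590668e-01  1.74576344e+02] [-0.30511438 -0.34793214  0.06653041]
[326.11711325 286.8085533 ]
```

View pics/s2c.png

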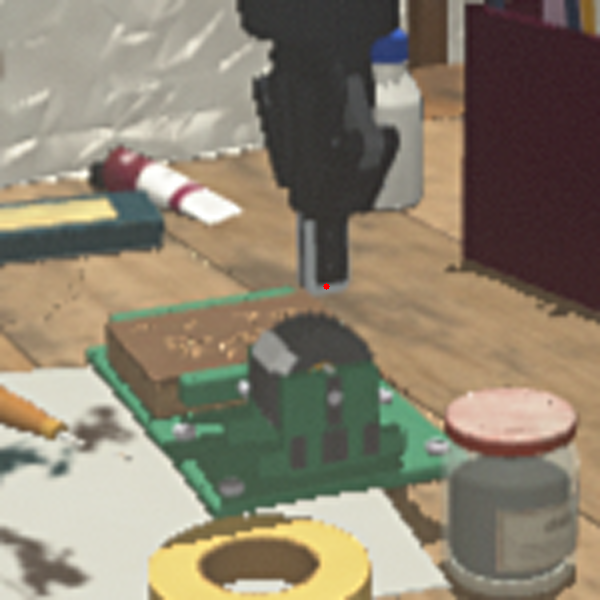

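Call:
{"op": "arm_command", "data": {"plan": [{"jaw": 1, "dx": 0, "dy": -4, "dz": 12, "wx": 0, "wy": 0, "wz": 0}, {"jaw": 1, "dx": 0, "dy": -4, "dz": 16, "wx": 0, "wy": 0, "wz": 0}, {"jaw": 1, "dx": 0, "dy": -4, "dz": 19, "wx": 0, "wy": 0, "wz": 0}, {"jaw": 1, "dx": 0, "dy": -4, "dz": 20, "wx": 0, "wy": 0, "wz": 0}, {"jaw": 1, "dx": 0, "dy": -4, "dz": 20, "wx": 0, "wy": 0, "wz": 0}]}}

```text
time: 3.65
tool_pos: [501.5, -24.5, 249.5]
tcp_rot: [180.0, 0.1, 174.5]
ft_force: [-0.9, 2.0, 4.4]
finger_gap: -0.2
```

```bash
python3 - <<'E'
from h import *
s=save('side','s3.png'); x=sense();print(x['tool_pos'],x['tcp_rot'],x['ft_force'],x['time'])
E
```

```text
[501.48151563 -24.51884906 249.46441703] [1.79995780e+02 6.64148945e-02 1.74453852e+02] [-0.61049045  0.97649735  4.57880975] 3.7
```

Call:
{"op": "arm_command", "data": {"plan": [{"jaw": 1, "dx": 0, "dy": 1, "dz": 2.5, "wx": 0, "wy": 0, "wz": 0}, {"jaw": 1, "dx": 5, "dy": 1, "dz": 2.5, "wx": 0, "wy": 0, "wz": 0}, {"jaw": 1, "dx": 10, "dy": 1, "dz": 2.5, "wx": 0, "wy": 0, "wz": 0}, {"jaw": 1, "dx": 15, "dy": 1, "dz": 2.5, "wx": 0, "wy": 0, "wz": 0}, {"jaw": 1, "dx": 20, "dy": 1, "dz": 2.5, "wx": 0, "wy": 0, "wz": 0}, {"jaw": 1, "dx": 25, "dy": 1, "dz": 2.7, "wx": 0, "wy": 0, "wz": 0}, {"jaw": 1, "dx": 30, "dy": 1, "dz": 3.6, "wx": 0, "wy": 0, "wz": 0}, {"jaw": 1, "dx": 34, "dy": 1, "dz": 5, "wx": 0, "wy": 0, "wz": 0}]}}

```text
time: 4.5
tool_pos: [467.8, -20.6, 244.7]
tcp_rot: [-180.0, 0.1, 174.4]
ft_force: [-1.0, -1.7, 5.0]
finger_gap: -0.2
```

```bash
python3 - <<'E'
from h import *
s=save('side','s4.png'); x=sense();print(x['tool_pos'],x['tcp_rot'],x['ft_force'],x['time'])
th,v=stripe(s,-60,90);print(' '.join(f'{a}:{int(b)}' for a,b in zip(th,v)))
a=s['pixels'][150:300,230:380,::-1]; a=cv2.resize(a,None,fx=4,fy=4,interpolation=cv2.INTER_CUBIC); cv2.imwrite('pics/s4c.png',a)
E
```

```text
[467.15910611 -20.46975401 244.15601509] [-1.79963670e+02  4.93948280e-02  1.74447349e+02] [-1.43212906 -1.6118754   4.68480059] 4.55
-60:85 -57:91 -54:94 -51:97 -48:100 -45:103 -42:105 -39:107 -36:108 -33:108 -30:106 -27:102 -24:98 -21:92 -18:89 -15:90 -12:89 -9:86 -6:77 -3:68 0:65 3:64 6:65 9:66 12:73 15:74 18:74 21:76 24:72 27:88 30:115 33:103 36:96 39:98 42:111 45:90 48:76 51:66 54:67 57:67 60:67 63:68 66:68 69:67 72:67 75:67 78:68 81:67 84:66 87:70 90:82
```

View pics/s4c.png

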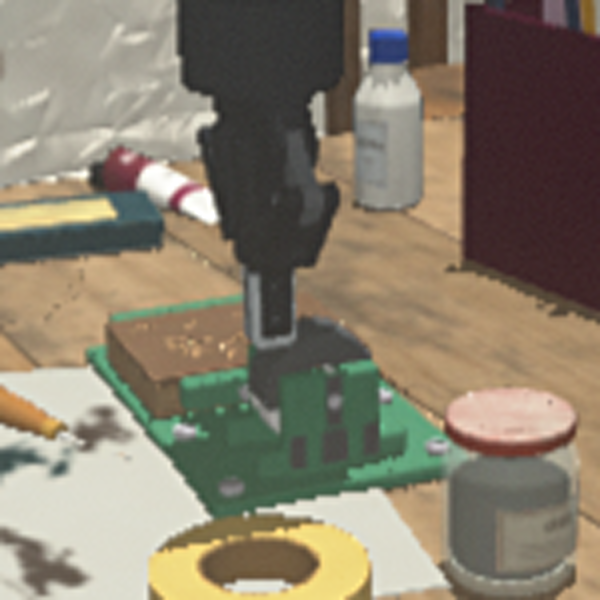

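Call:
{"op": "arm_command", "data": {"plan": [{"jaw": 1, "dx": 0, "dy": 0, "dz": -12, "wx": 0, "wy": 0, "wz": 0}, {"jaw": 1, "dx": -45, "dy": 0, "dz": -12, "wx": 0, "wy": 0, "wz": 0}, {"jaw": 1, "dx": -45, "dy": 0, "dz": -12, "wx": 0, "wy": 0, "wz": 0}, {"jaw": 1, "dx": -45, "dy": 0, "dz": -0.5, "wx": 0, "wy": 0, "wz": 0}, {"jaw": 1, "dx": -39, "dy": 0, "dz": -1, "wx": 0, "wy": 0, "wz": 0}, {"jaw": 1, "dx": -33, "dy": 0, "dz": -2, "wx": 0, "wy": 0, "wz": 0}, {"jaw": 1, "dx": -27, "dy": 0, "dz": -2, "wx": 0, "wy": 0, "wz": 0}, {"jaw": 1, "dx": -21, "dy": 0, "dz": -2, "wx": 0, "wy": 0, "wz": 0}, {"jaw": 1, "dx": -15, "dy": 0, "dz": -2, "wx": 0, "wy": 0, "wz": 0}, {"jaw": 1, "dx": -9, "dy": 0, "dz": -1.8, "wx": 0, "wy": 0, "wz": 0}, {"jaw": 1, "dx": -4, "dy": 0, "dz": -1, "wx": 0, "wy": 0, "wz": 0}, {"jaw": 1, "dx": 0, "dy": 0, "dz": 0, "wx": 0, "wy": 0, "wz": 0}]}}

```text
time: 5.75
tool_pos: [466.9, -20.1, 244.5]
tcp_rot: [-180.0, 0.1, 174.5]
ft_force: [-1.4, 0.4, 4.3]
finger_gap: -0.1
```

```bash
python3 - <<'E'
from h import *
s=save('side','s5.png'); x=sense();print(x['tool_pos'],x['tcp_rot'],x['ft_force'],x['time'])
E
```

```text
[466.26488194 -20.04101134 244.02352124] [1.79999136e+02 2.60432906e-02 1.74460327e+02] [-0.91617294 -0.1020481   3.65252683] 5.8
```

Call:
{"op": "arm_command", "data": {"plan": [{"jaw": 1, "dx": 0, "dy": 0, "dz": -12, "wx": 0, "wy": 0, "wz": 0}, {"jaw": 1, "dx": -45, "dy": 0, "dz": -12, "wx": 0, "wy": 0, "wz": 0}, {"jaw": 1, "dx": -45, "dy": 0, "dz": -12, "wx": 0, "wy": 0, "wz": 0}, {"jaw": 1, "dx": -45, "dy": 0, "dz": -0.5, "wx": 0, "wy": 0, "wz": 0}, {"jaw": 1, "dx": -39, "dy": 0, "dz": -1, "wx": 0, "wy": 0, "wz": 0}, {"jaw": 1, "dx": -33, "dy": 0, "dz": -2, "wx": 0, "wy": 0, "wz": 0}, {"jaw": 1, "dx": -27, "dy": 0, "dz": -2, "wx": 0, "wy": 0, "wz": 0}, {"jaw": 1, "dx": -21, "dy": 0, "dz": -2, "wx": 0, "wy": 0, "wz": 0}, {"jaw": 1, "dx": -15, "dy": 0, "dz": -2, "wx": 0, "wy": 0, "wz": 0}, {"jaw": 1, "dx": -9, "dy": 0, "dz": -1.8, "wx": 0, "wy": 0, "wz": 0}, {"jaw": 1, "dx": -4, "dy": 0, "dz": -1, "wx": 0, "wy": 0, "wz": 0}, {"jaw": 1, "dx": 0, "dy": 0, "dz": 0, "wx": 0, "wy": 0, "wz": 0}]}}

```text
time: 7.0
tool_pos: [466.6, -20.1, 244.5]
tcp_rot: [-180.0, 0.1, 174.5]
ft_force: [-0.7, 0.2, 3.8]
finger_gap: 0.0
```

```bash
python3 - <<'E'
from h import *
s=save('side','s6.png'); x=sense();print(x['tool_pos'],x['tcp_rot'],x['ft_force'],x['time'])
w=save('wrist','w6.png')
a=s['pixels'][190:290,240:340,::-1]; a=cv2.resize(a,None,fx=4,fy=4,interpolation=cv2.INTER_CUBIC); b=w['pixels'][:,:,::-1]; b=cv2.resize(b,None,fx=400/480,fy=400/480)[:, :400]
cv2.imwrite('pics/s6c.png',np.hstack([a,b]))
E
```

```text
[466.03572737 -20.01850447 243.94718843] [1.79999936e+02 1.76002848e-02 1.74460266e+02] [-1.32168063 -0.80401115  5.86691631] 7.05
```

View pics/s6c.png

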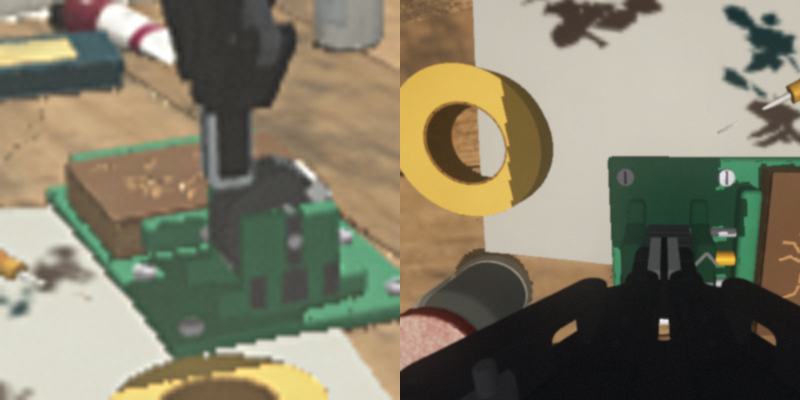

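```bash
python3 - <<'E'
from h import *
s=snapshot('side')
# wheel currently sunk a bit
th,v=stripe(s,-105,60);print(' '.join(f'{a}:{int(b)}' for a,b in zip(th,v)))
E
```

```text
-105:80 -102:80 -99:79 -96:80 -93:84 -90:96 -87:112 -84:124 -81:123 -78:121 -75:121 -72:137 -69:150 -66:156 -63:154 -60:152 -57:153 -54:162 -51:186 -48:206 -45:224 -42:212 -39:218 -36:220 -33:207 -30:178 -27:157 -24:133 -21:111 -18:98 -15:87 -12:93 -9:89 -6:79 -3:69 0:65 3:65 6:65 9:66 12:66 15:70 18:69 21:71 24:78 27:82 30:96 33:106 36:98 39:109 42:102 45:106 48:84 51:69 54:66 57:68 60:67
```

Call:
{"op": "arm_command", "data": {"plan": [{"jaw": 1, "dx": 0, "dy": 0, "dz": -12, "wx": 0, "wy": 0, "wz": 0}, {"jaw": 1, "dx": -45, "dy": 0, "dz": -12, "wx": 0, "wy": 0, "wz": 0}, {"jaw": 1, "dx": -45, "dy": 0, "dz": -12, "wx": 0, "wy": 0, "wz": 0}, {"jaw": 1, "dx": -45, "dy": 0, "dz": -0.5, "wx": 0, "wy": 0, "wz": 0}, {"jaw": 1, "dx": -39, "dy": 0, "dz": -1, "wx": 0, "wy": 0, "wz": 0}, {"jaw": 1, "dx": -33, "dy": 0, "dz": -2, "wx": 0, "wy": 0, "wz": 0}, {"jaw": 1, "dx": -27, "dy": 0, "dz": -2, "wx": 0, "wy": 0, "wz": 0}, {"jaw": 1, "dx": -21, "dy": 0, "dz": -2, "wx": 0, "wy": 0, "wz": 0}, {"jaw": 1, "dx": -15, "dy": 0, "dz": -2, "wx": 0, "wy": 0, "wz": 0}, {"jaw": 1, "dx": -9, "dy": 0, "dz": -1.8, "wx": 0, "wy": 0, "wz": 0}, {"jaw": 1, "dx": -4, "dy": 0, "dz": -1, "wx": 0, "wy": 0, "wz": 0}, {"jaw": 1, "dx": 0, "dy": 0, "dz": 0, "wx": 0, "wy": 0, "wz": 0}]}}

```text
time: 8.35
tool_pos: [466.8, -20.1, 244.5]
tcp_rot: [-180.0, 0.1, 174.5]
ft_force: [-0.6, 0.5, 4.3]
finger_gap: -0.3
```

```bash
python3 - <<'E'
from h import *
s=save('side','s7.png'); x=sense();print(x['tool_pos'],x['tcp_rot'],x['ft_force'],x['time'])
th,v=stripe(s,-60,150);print(' '.join(f'{a}:{int(b)}' for a,b in zip(th,v)))
a=s['pixels'][190:290,240:340,::-1]; a=cv2.resize(a,None,fx=4,fy=4,interpolation=cv2.INTER_CUBIC)
cv2.imwrite('pics/s7c.png',a)
E
```

```text
[466.14911566 -20.04892731 243.95212562] [-1.79998815e+02  2.42865276e-02  1.74459886e+02] [-1.28911651 -0.03565064  3.89842175] 8.4
-60:83 -57:88 -54:92 -51:98 -48:104 -45:110 -42:116 -39:123 -36:117 -33:114 -30:112 -27:106 -24:101 -21:101 -18:95 -15:90 -12:90 -9:88 -6:76 -3:69 0:65 3:64 6:65 9:67 12:71 15:69 18:71 21:79 24:79 27:88 30:111 33:116 36:126 39:132 42:139 45:142 48:143 51:146 54:143 57:118 60:83 63:66 66:66 69:69 72:67 75:68 78:67 81:67 84:67 87:68 90:68 93:67 96:69 99:69 102:70 105:71 108:75 111:77 114:83 117:89 120:90 123:91 126:90 129:91 132:91 135:86 138:82 141:77 144:77 147:78 150:79
```

View pics/s7c.png

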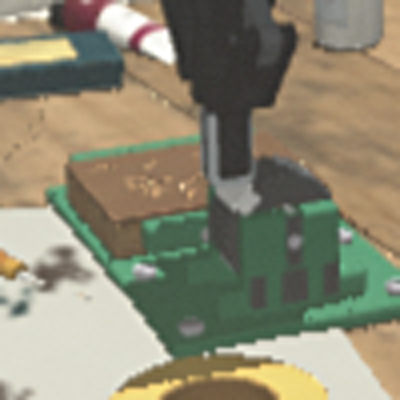

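Call:
{"op": "arm_command", "data": {"plan": [{"jaw": 1, "dx": 0, "dy": 0, "dz": -12, "wx": 0, "wy": 0, "wz": 0}, {"jaw": 1, "dx": -45, "dy": 0, "dz": -12, "wx": 0, "wy": 0, "wz": 0}, {"jaw": 1, "dx": -45, "dy": 0, "dz": -12, "wx": 0, "wy": 0, "wz": 0}, {"jaw": 1, "dx": -45, "dy": 0, "dz": -0.5, "wx": 0, "wy": 0, "wz": 0}, {"jaw": 1, "dx": -39, "dy": 0, "dz": -1, "wx": 0, "wy": 0, "wz": 0}, {"jaw": 1, "dx": -33, "dy": 0, "dz": -2, "wx": 0, "wy": 0, "wz": 0}, {"jaw": 1, "dx": -27, "dy": 0, "dz": -2, "wx": 0, "wy": 0, "wz": 0}, {"jaw": 1, "dx": -21, "dy": 0, "dz": -2, "wx": 0, "wy": 0, "wz": 0}, {"jaw": 1, "dx": -15, "dy": 0, "dz": -2, "wx": 0, "wy": 0, "wz": 0}, {"jaw": 1, "dx": -9, "dy": 0, "dz": -1.8, "wx": 0, "wy": 0, "wz": 0}, {"jaw": 1, "dx": -4, "dy": 0, "dz": -1, "wx": 0, "wy": 0, "wz": 0}, {"jaw": 1, "dx": 0, "dy": 0, "dz": 0, "wx": 0, "wy": 0, "wz": 0}]}}

```text
time: 9.6
tool_pos: [466.6, -20.1, 244.5]
tcp_rot: [-180.0, 0.1, 174.5]
ft_force: [-0.4, -0.1, 3.8]
finger_gap: -0.1
```

```bash
python3 - <<'E'
from h import *
s=save('side','s8.png');x=sense();print(x['tool_pos'],x['ft_force'],x['time'])
E
```

```text
[466.01992681 -20.01921961 243.93065457] [-0.95463277 -0.05463571  4.71593841] 9.65
```

Call:
{"op": "arm_command", "data": {"plan": [{"jaw": 1, "dx": 0, "dy": 0, "dz": -12, "wx": 0, "wy": 0, "wz": 0}, {"jaw": 1, "dx": -45, "dy": 0, "dz": -12, "wx": 0, "wy": 0, "wz": 0}, {"jaw": 1, "dx": -45, "dy": 0, "dz": -12, "wx": 0, "wy": 0, "wz": 0}, {"jaw": 1, "dx": -45, "dy": 0, "dz": -0.5, "wx": 0, "wy": 0, "wz": 0}, {"jaw": 1, "dx": -39, "dy": 0, "dz": -1, "wx": 0, "wy": 0, "wz": 0}, {"jaw": 1, "dx": -33, "dy": 0, "dz": -2, "wx": 0, "wy": 0, "wz": 0}, {"jaw": 1, "dx": -27, "dy": 0, "dz": -2, "wx": 0, "wy": 0, "wz": 0}, {"jaw": 1, "dx": -21, "dy": 0, "dz": -2, "wx": 0, "wy": 0, "wz": 0}, {"jaw": 1, "dx": -15, "dy": 0, "dz": -2, "wx": 0, "wy": 0, "wz": 0}, {"jaw": 1, "dx": -9, "dy": 0, "dz": -1.8, "wx": 0, "wy": 0, "wz": 0}, {"jaw": 1, "dx": -4, "dy": 0, "dz": -1, "wx": 0, "wy": 0, "wz": 0}, {"jaw": 1, "dx": 0, "dy": 0, "dz": 0, "wx": 0, "wy": 0, "wz": 0}]}}

```text
time: 10.85
tool_pos: [466.6, -20.1, 244.4]
tcp_rot: [-180.0, 0.1, 174.5]
ft_force: [-0.5, -0.1, 4.1]
finger_gap: -0.1
```

```bash
python3 - <<'E'
from h import *
s=save('side','s9.png');x=sense();print(x['tool_pos'],x['ft_force'],x['time'])
c=lambda f: cv2.resize(cv2.imread(f)[190:290,240:340],None,fx=4,fy=4,interpolation=cv2.INTER_CUBIC)
cv2.imwrite('pics/s89.png',np.hstack([c('pics/s8.png'),c('pics/s9.png')]))
E
```

```text
[466.00751123 -20.02373317 243.94959406] [-2.82813726  0.76456155  4.77316586] 10.9
```

View pics/s89.png

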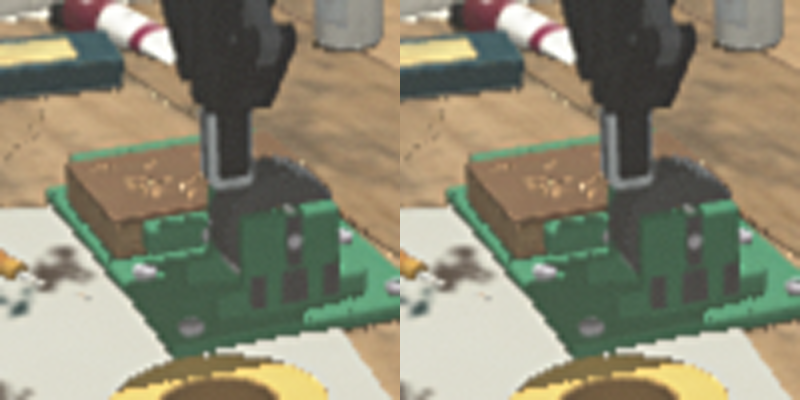

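Call:
{"op": "arm_command", "data": {"plan": [{"jaw": 1, "dx": 0, "dy": 0, "dz": -12, "wx": 0, "wy": 0, "wz": 0}, {"jaw": 1, "dx": -45, "dy": 0, "dz": -12, "wx": 0, "wy": 0, "wz": 0}, {"jaw": 1, "dx": -45, "dy": 0, "dz": -12, "wx": 0, "wy": 0, "wz": 0}, {"jaw": 1, "dx": -45, "dy": 0, "dz": -0.5, "wx": 0, "wy": 0, "wz": 0}, {"jaw": 1, "dx": -39, "dy": 0, "dz": -1, "wx": 0, "wy": 0, "wz": 0}, {"jaw": 1, "dx": -33, "dy": 0, "dz": -2, "wx": 0, "wy": 0, "wz": 0}, {"jaw": 1, "dx": -27, "dy": 0, "dz": -2, "wx": 0, "wy": 0, "wz": 0}, {"jaw": 1, "dx": -21, "dy": 0, "dz": -2, "wx": 0, "wy": 0, "wz": 0}, {"jaw": 1, "dx": -15, "dy": 0, "dz": -2, "wx": 0, "wy": 0, "wz": 0}, {"jaw": 1, "dx": -9, "dy": 0, "dz": -1.8, "wx": 0, "wy": 0, "wz": 0}, {"jaw": 1, "dx": -4, "dy": 0, "dz": -1, "wx": 0, "wy": 0, "wz": 0}, {"jaw": 1, "dx": 0, "dy": 0, "dz": 0, "wx": 0, "wy": 0, "wz": 0}]}}

```text
time: 12.1
tool_pos: [466.6, -20.1, 244.4]
tcp_rot: [-180.0, 0.1, 174.5]
ft_force: [-0.6, 0.4, 4.2]
finger_gap: 0.0
```

Call:
{"op": "arm_command", "data": {"plan": [{"jaw": 1, "dx": 0, "dy": 0, "dz": -12, "wx": 0, "wy": 0, "wz": 0}, {"jaw": 1, "dx": 0, "dy": 0, "dz": -40, "wx": 0, "wy": 0, "wz": 0}, {"jaw": 1, "dx": 0, "dy": 0, "dz": -60, "wx": 0, "wy": 0, "wz": 0}, {"jaw": 1, "dx": 0, "dy": 0, "dz": -60, "wx": 0, "wy": 0, "wz": 0}]}}

```text
time: 12.5
tool_pos: [468.2, -20.4, 307.6]
tcp_rot: [-180.0, 0.3, 174.5]
ft_force: [0.8, -0.3, -0.2]
finger_gap: 0.2
```

```bash
python3 - <<'E'
from h import *
s=save('side','s10.png');w=save('wrist','w10.png');x=sense();print(x['tool_pos'],x['ft_force'],x['time'])
for q in (s,w):
  th,v=stripe(q,-105,60);print(' '.join(f'{a}:{int(b)}' for a,b in zip(th,v)))
c=lambda f: cv2.resize(cv2.imread(f)[190:290,240:340],None,fx=4,fy=4,interpolation=cv2.INTER_CUBIC)
cv2.imwrite('pics/s10c.png',np.hstack([c('pics/s10.png'),cv2.resize(cv2.imread('pics/w10.png')[160:360,200:400],None,fx=2,fy=2)]))
E
```

```text
[467.19947046 -20.20416689 304.320226  ] [ 0.04455564  0.13312841 -0.42755781] 12.6
-105:81 -102:80 -99:81 -96:81 -93:85 -90:97 -87:114 -84:111 -81:106 -78:106 -75:72 -72:68 -69:69 -66:70 -63:71 -60:77 -57:82 -54:83 -51:91 -48:111 -45:150 -42:177 -39:190 -36:206 -33:223 -30:232 -27:239 -24:240 -21:226 -18:221 -15:219 -12:199 -9:159 -6:106 -3:76 0:65 3:64 6:65 9:68 12:67 15:67 18:68 21:67 24:68 27:68 30:69 33:68 36:68 39:68 42:67 45:69 48:68 51:68 54:69 57:69 60:67
-105:71 -102:72 -99:70 -96:68 -93:70 -90:70 -87:69 -84:69 -81:70 -78:73 -75:77 -72:81 -69:81 -66:77 -63:77 -60:78 -57:78 -54:78 -51:81 -48:79 -45:77 -42:75 -39:73 -36:73 -33:74 -30:73 -27:74 -24:75 -21:74 -18:75 -15:74 -12:74 -9:74 -6:75 -3:75 0:74 3:75 6:75 9:76 12:75 15:71 18:46 21:45 24:42 27:42 30:42 33:42 36:43 39:39 42:41 45:40 48:43 51:41 54:41 57:42 60:43
```

View pics/s10c.png

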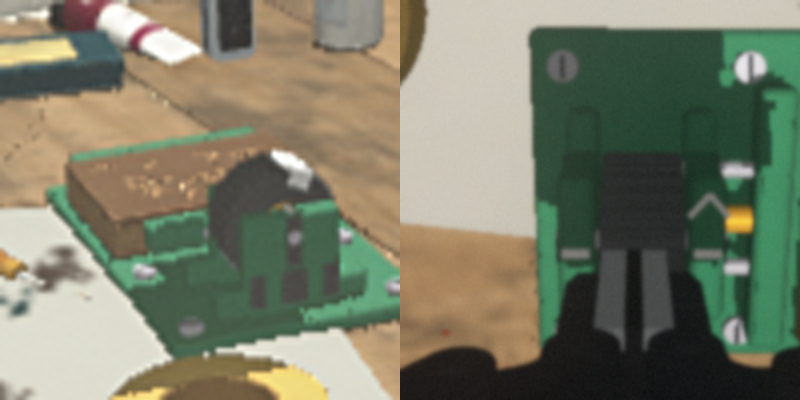

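Call:
{"op": "arm_command", "data": {"plan": [{"jaw": 1, "dx": -31, "dy": 0, "dz": 35, "wx": 0, "wy": 0, "wz": 0}, {"jaw": 1, "dx": -31, "dy": 0, "dz": 48, "wx": 0, "wy": 0, "wz": 0}, {"jaw": 1, "dx": -31, "dy": 0, "dz": 48, "wx": 0, "wy": 0, "wz": 0}, {"jaw": 1, "dx": -31, "dy": 0, "dz": 58, "wx": 0, "wy": 0, "wz": 0}, {"jaw": 1, "dx": -31, "dy": 0, "dz": 58, "wx": 0, "wy": 0, "wz": 0}, {"jaw": 1, "dx": -28, "dy": 0, "dz": 58, "wx": 0, "wy": 0, "wz": 0}, {"jaw": 1, "dx": -25, "dy": 0, "dz": 58, "wx": 0, "wy": 0, "wz": 0}, {"jaw": 1, "dx": -22, "dy": 0, "dz": 58, "wx": 0, "wy": 0, "wz": 0}, {"jaw": 1, "dx": -21, "dy": 0, "dz": 58, "wx": 0, "wy": 0, "wz": 0}, {"jaw": 1, "dx": -21, "dy": 0, "dz": 58, "wx": 0, "wy": 0, "wz": 0}, {"jaw": 1, "dx": -21, "dy": 0, "dz": 48, "wx": 0, "wy": 0, "wz": 0}, {"jaw": 1, "dx": -21, "dy": 0, "dz": 20, "wx": 0, "wy": 0, "wz": 0}]}}

```text
time: 13.8
tool_pos: [486.6, -22.0, 282.5]
tcp_rot: [180.0, -0.3, 174.5]
ft_force: [-0.2, -0.4, 0.4]
finger_gap: -0.2
```

Call:
{"op": "arm_command", "data": {"plan": [{"jaw": 1, "dx": 0, "dy": 40, "dz": -30, "wx": 0, "wy": 0, "wz": 0}, {"jaw": 1, "dx": 0, "dy": 60, "dz": -60, "wx": 0, "wy": 0, "wz": 0}, {"jaw": 1, "dx": 0, "dy": 60, "dz": -60, "wx": 0, "wy": 0, "wz": 0}, {"jaw": 1, "dx": 0, "dy": 60, "dz": -60, "wx": 0, "wy": 0, "wz": 0}]}}

```text
time: 14.2
tool_pos: [494.0, 37.8, 345.3]
tcp_rot: [-180.0, 0.2, 174.5]
ft_force: [0.1, 0.3, -0.4]
finger_gap: -0.1
```

```bash
cat > look.py <<'E'
from h import *
import sys
n=sys.argv[1]
s=save('side',f's{n}.png');w=save('wrist',f'w{n}.png');x=sense();print(x['tool_pos'],x['ft_force'],x['time'])
for q in (s,w):
  th,v=stripe(q,-60,60);print(' '.join(f'{a}:{int(b)}' for a,b in zip(th,v)))
c=cv2.resize(cv2.imread(f'pics/s{n}.png')[190:290,240:340],None,fx=4,fy=4,interpolation=cv2.INTER_CUBIC)
u=proj(w,W(0,0,78)).astype(int); print(u)
b=cv2.imread(f'pics/w{n}.png'); b=cv2.copyMakeBorder(b,100,100,100,100,cv2.BORDER_CONSTANT)[u[1]:u[1]+200,u[0]:u[0]+200]
cv2.imwrite(f'pics/c{n}.png',np.hstack([c,cv2.resize(b,(400,400))]))
E
python3 look.py 11
```

```text
[493.43493809  37.12552102 342.98142479] [-0.16376676  0.4499081   0.10512392] 14.3
-60:75 -57:76 -54:78 -51:76 -48:76 -45:77 -42:77 -39:75 -36:74 -33:77 -30:83 -27:89 -24:101 -21:119 -18:133 -15:138 -12:140 -9:140 -6:141 -3:140 0:141 3:143 6:135 9:109 12:79 15:66 18:66 21:67 24:67 27:66 30:69 33:69 36:68 39:68 42:68 45:69 48:68 51:68 54:69 57:69 60:68
-60:98 -57:94 -54:91 -51:86 -48:86 -45:86 -42:82 -39:76 -36:74 -33:58 -30:47 -27:45 -24:49 -21:48 -18:56 -15:100 -12:128 -9:129 -6:127 -3:128 0:130 3:129 6:128 9:129 12:110 15:53 18:47 21:49 24:47 27:49 30:49 33:48 36:47 39:49 42:49 45:50 48:48 51:48 54:49 57:49 60:47
[229 249]
```

View pics/c11.png

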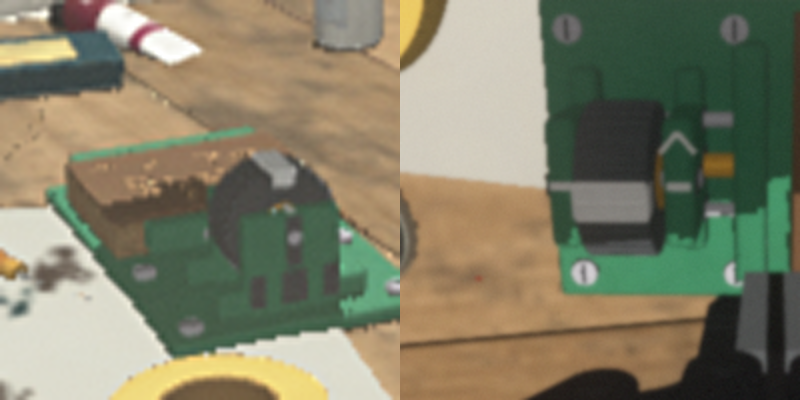

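```bash
python3 - <<'E'
from h import *
w=snapshot('wrist');x=sense()
u=proj(w,W(0,0,78)).astype(int)
o=u-100
sc=6
b=cv2.resize(w['pixels'][o[1]+40:o[1]+140,o[0]+60:o[0]+190,::-1],None,fx=sc,fy=sc,interpolation=cv2.INTER_CUBIC)
def dot(P,c): 
    q=(proj(w,P)-o-[60,40]+.5)*sc; cv2.circle(b,tuple(int(v) for v in q),3,c,-1)
for y in(-27.5,-15.5,15.5,27.5): 
    for X in (-25,0,25): dot(W(X,y,60),(0,0,255))
for t in (-90,-30,-15,0,15,90):
    for y in (-13,13): dot(W(-30*np.sin(np.radians(t)),y,48+30*np.cos(np.radians(t))),(255,255,0))
cv2.imwrite('pics/cal11.png',b)
E
```

```text
(no output)
```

View pics/cal11.png

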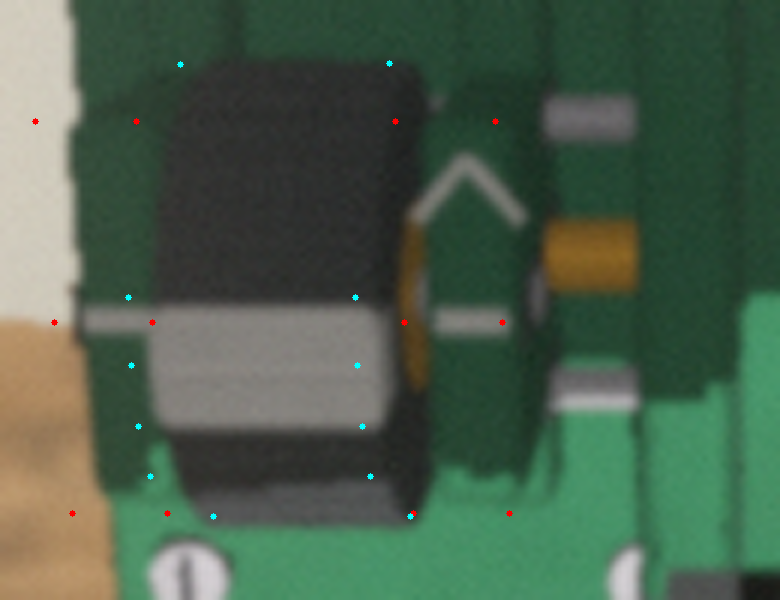

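```bash
python3 - <<'E'
import h
from h import *
s=snapshot('side');w=snapshot('wrist')
for dx,dy in((0,0),(0,3.5),(1.5,3.5),(3,3.5)):
  h.C=np.array([490.3+dx,-22.2+dy]); print(dx,dy,[round(stripe_deg(q,-45,36)[0],1) for q in (s,w)])
sc=6;o=np.array([270,200])
b=cv2.resize(s['pixels'][200:290,270:370,::-1],None,fx=sc,fy=sc,interpolation=cv2.INTER_CUBIC)
h.C=np.array([490.3,-18.7])
for P,c in [(W(X,y,60),(0,0,255)) for y in(-27.5,27.5) for X in (-25,0,25)]+[(W(-30*np.sin(t),y,48+30*np.cos(t)),(255,255,0)) for t in np.radians([-90,-30,-15,0,15,90]) for y in(-13,13)]:
    q=(proj(s,P)-o+.5)*sc; cv2.circle(b,tuple(int(v) for v in q),3,c,-1)
cv2.imwrite('pics/cal11s.png',b)
E
```

```text
0 0 [np.float64(-6.3), np.float64(-1.2)]
0 3.5 [np.float64(-7.2), np.float64(-2.2)]
1.5 3.5 [np.float64(-3.7), np.float64(0.6)]
3 3.5 [np.float64(-0.7), np.float64(1.2)]
```

View pics/cal11s.png

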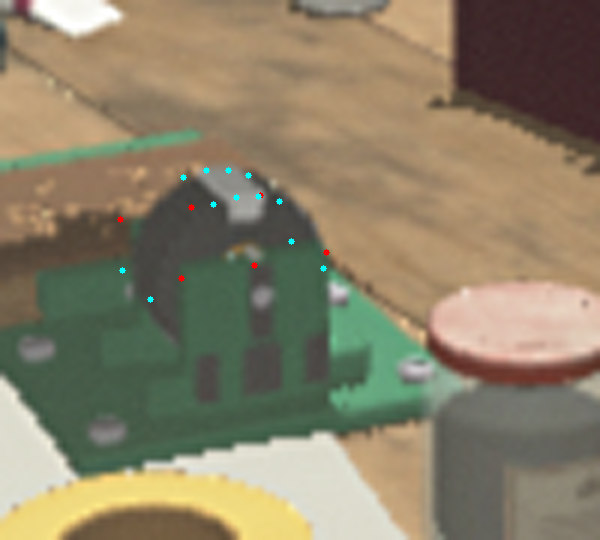

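Call:
{"op": "arm_command", "data": {"plan": [{"jaw": 1, "dx": 100, "dy": 300, "dz": -50, "wx": 0, "wy": 0, "wz": 0}, {"jaw": 1, "dx": 100, "dy": 300, "dz": -50, "wx": 0, "wy": 0, "wz": 0}, {"jaw": 1, "dx": 100, "dy": 300, "dz": -50, "wx": 0, "wy": 0, "wz": 0}, {"jaw": 1, "dx": 100, "dy": 300, "dz": -50, "wx": 0, "wy": 0, "wz": 0}, {"jaw": 1, "dx": 100, "dy": 300, "dz": -50, "wx": 0, "wy": 0, "wz": 0}, {"jaw": 1, "dx": 100, "dy": 300, "dz": -50, "wx": 0, "wy": 0, "wz": 0}, {"jaw": 1, "dx": 100, "dy": 300, "dz": -50, "wx": 0, "wy": 0, "wz": 0}, {"jaw": 1, "dx": 100, "dy": 300, "dz": -50, "wx": 0, "wy": 0, "wz": 0}, {"jaw": 1, "dx": 100, "dy": 300, "dz": -50, "wx": 0, "wy": 0, "wz": 0}]}}

```text
time: 15.35
tool_pos: [423.5, 345.4, 392.7]
tcp_rot: [-179.9, -0.1, 174.5]
ft_force: [0.1, -1.4, -0.2]
finger_gap: -0.3
```

```bash
python3 - <<'E'
from h import *
s=save('top','top1.png')
for q in [s]:
  th,v=stripe(q,-60,60);print(' '.join(f'{a}:{int(b)}' for a,b in zip(th,v)))
a=cv2.imread('pics/top0.png')[195:285,180:310]; b=cv2.imread('pics/top1.png')[195:285,180:310]
a,b=[cv2.resize(i,None,fx=6,fy=6,interpolation=cv2.INTER_CUBIC) for i in (a,b)]
cv2.imwrite('pics/t0.png',a)
for P in [W(0,y,60) for y in (-21.5,21.5)]+[W(0,y,78) for y in (-11,11)]:
    u=(proj(s,P)-[180,195]+.5)*6; print(u.round()); cv2.circle(b,tuple(int(v) for v in u),2,(0,0,255),-1)
cv2.imwrite('pics/t1.png',b)
E
```

```text
-60:78 -57:78 -54:72 -51:78 -48:78 -45:71 -42:72 -39:79 -36:77 -33:74 -30:74 -27:86 -24:78 -21:109 -18:182 -15:245 -12:249 -9:248 -6:247 -3:248 0:249 3:249 6:245 9:194 12:126 15:88 18:84 21:75 24:72 27:76 30:83 33:71 36:70 39:79 42:75 45:67 48:73 51:75 54:69 57:65 60:74
[680. 282.]
[539. 270.]
[644. 272.]
[571. 266.]
```

View pics/t0.png

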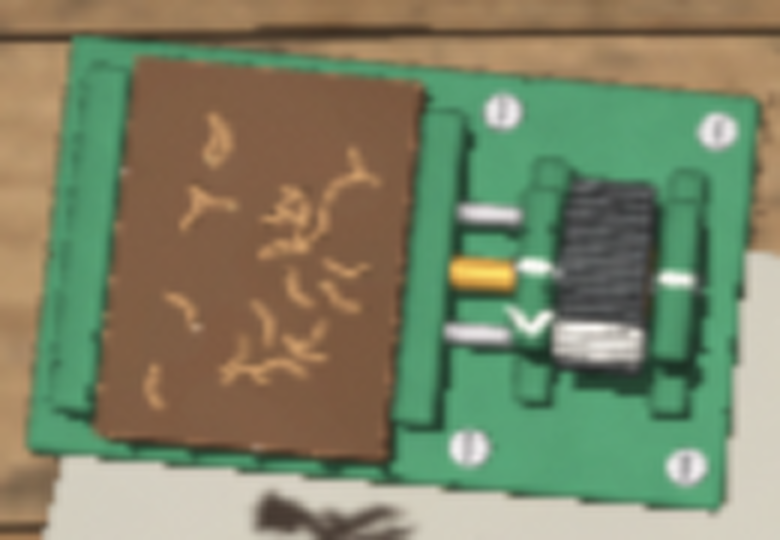

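View pics/t1.png

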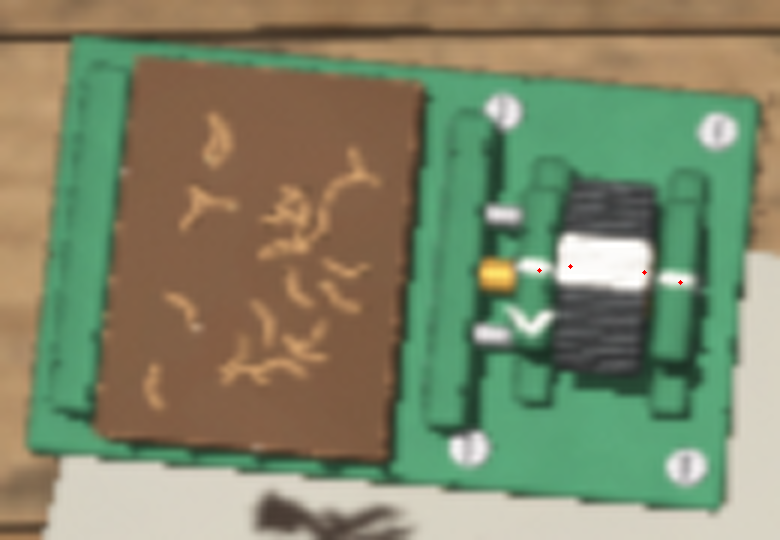

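```bash
python3 - <<'E'
from h import *
a=cv2.imread('pics/top0.png').astype(int);b=cv2.imread('pics/top1.png').astype(int)
d=np.abs(a-b).max(2)
for n,(x,y,w,h) in dict(gouge=(185,280,75,40),tape=(315,260,60,60),jar=(335,205,45,45),block=(195,205,55,65)).items(): print(n,(d[y:y+h,x:x+w]>40).sum())
print(hand_in())
E
```

```text
gouge 0
tape 0
jar 0
block 24
the job is handed in; nothing more can be done
None
```

I rolled the wheel on to two full turns from tight with light fingertip strokes (about 4–5 N at the readings), then backed the arm away. I handed the job in at about 15.5 s, and it reported no verdict.

**Wheel angle:** The white stripe is straight up to within about 2°. The wrist camera read about −1° and the top camera about −2°, both measured against the white marks on the cheeks. The side camera disagreed, reading −6° to −7°, but its overlay did not line up well with the clamp, so I gave it little weight.

**Turn count:** The wheel started at about 48° (0.85 rad). I followed the stripe through one full turn and back up a second time. In the top picture the jaw has opened about 9 mm more than at the start, which fits two turns.

**Other things:** Comparing the top pictures from before and after, the gouge, tape and ink jar show no change. The block's region shows only a few changed pixels, and it still lies in the clamp in the same place. I put those pixels down to the jaw moving away from its edge. The robot is touching nothing.

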